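# Shut and bolt the gate of the flange welding nest

## Robot

A 7-joint arm with a two-finger parallel gripper is mounted at the origin on a cart in front of the work surface, level with it; the furniture and walls round the work are solid. World frame = base frame: x ahead of the robot, y to its left, z up, the work surface at z = 0. Lengths are in m, angles in rad, forces in N, time in s.
With the tool pointing down it reaches from about 0.4 to 0.85 m from the base axis. Payload 10.4 kg.
Tool frame: the origin (TCP) lies on the centre line of the jaws, within the pads' length; the fingertips stand 17 mm ahead of it and the grasp point (between the pads) lies 2 mm behind it; z points along the fingers, y is the line along which they close (so a half turn about z gives the same grasp; the last joint's range is limited). The gripper opens to 85 mm and grips with 20 to 120 N. Pads are 22 mm wide; open, the fingers measure 114 mm over their backs; the gripper's body (76 mm by 85 mm) begins 54 mm behind the grasp point. The pads swing forward as they close: fully open they stand 13 mm farther back than shut.
Start: joints at [-1.248, 0.332, -0.065, 1.46, 0.022, 1.35, -0.088], TCP at [0.212, 0.588, 0.248] pointing down, gripper open.
Joint ranges: [-2.6, 2.6], [-0.5, 2.12], [-1.47, 1.34], [0.16, 2.42], [-1.27, 4.41], [0.06, 2.06], [-2.6, 2.6]. Speed limits (rad/s): [2.22, 2.22, 2.79, 2.79, 3.14, 3.14, 3.14].

## Interface

Orientations are given as a unit quaternion [x, y, z, w].
In Python, from workcell import sensors, imaging, order, spotter gives the robot as it stands. The module is installed in compiled form; this text tells all that it offers.
- The arm moves only by the shell command python3 -m inch 'ROWS' [FORCE]. ROWS is JSON, a list that holds one entry, the list of rows, each a list of 7 numbers: the shift along the tool's x, y, z in m, then the turn, a rotation vector about the tool's x, y, z in rad, then the closure, from -1 (fully open) to 1 (shut). In form: [[[x, y, z, ax, ay, az, hand], ...]]. A call has 1 to 10 rows; each row is the pose to reach, as a shift and turn from the pose commanded when the call began, along the tool's axes at that moment; what a row does not reach only later rows make up. A row lasts 1/10 s, in which the tool goes at most 50 mm and 8.59 degrees, less where a joint would pass 70% of its speed; a pose out of reach is approached as far as the arm can. A call with a gripper value outside its range is refused whole. The fingers move at their own pace and stop on an object; FORCE is the grip in N (left out, the last holds). Time passes only in rows, so rows that repeat a pose let the fingers close. It gives the time, the measured TCP pose, the force, the opening and the grip force at its end, in the units of the state.
- sensors.get_obs(): the state, without advancing time (a new reading comes with each control period).
- imaging.camera(name): name is "scene" or "top" or "wrist"; returns the picture (400x640x3 uint8, blue, green, red); there is no depth.
- imaging.calibration(name): a dict with "mtx" (3x3 intrinsics, pixels), "R" (3x3) and "t" (3): a world point X has camera coordinates R X + t; the wrist camera has in their place "tool_from_camera" (4x4, takes a point from camera to tool coordinates, whose origin is the TCP and whose axes are the flange's). Camera axes: x right, y down, z forward; pixel columns grow to the right and rows downward; lengths in m; the calibration is good to about 2 mm. A picture is of the moment at which its call begins: read the wrist's pose just before it. calibration takes no time and is no camera call.
- order.hand_in(): hands the job in; it is judged then, once.
Trained networks look in the newest picture that a camera, given by its name, has taken for a name from the list of things; names that differ only in an ending like _2 or _b are one class to them, and where a whole thing is asked for, a point or a joint stands for the part that bears it (a point fixed in the world has none). Each returns a list of dicts, best first, with "conf" (0 to 1); they miss things now and then, are a little off and sometimes report something else, mostly with a low value. They report only what shows in the picture. A call takes as long as a camera call.
- spotter.look_for(label, camera): "pixel" ([column, row] in pixels, amid what is visible of it).
The state is a dict: "clock": time; "joint_pos": joint angles; "joint_velocities": joint speeds; "tau": joint torques, N m; "position": TCP position; "ee_rot": TCP orientation; "ft_force": force on the tool from outside, world axes, zero at the start; "torque": the same for the moment, N m; "grip_width": opening from 0.0 (shut) to 1.0 (fully open); "grasp_force": force on a finger pad.
Only numpy, scipy, OpenCV 4.12 (cv2) and the standard library are available. Lean on these libraries where they do the work, as an engineer would, in place of code of your own. Each camera call takes 0.05 s, during which the arm holds its last target. There are 200 camera calls.

## Task

The flange is loaded in its welding nest: swing the steel gate shut over it by pushing its yellow post, then hold the orange spring catch down with one fingertip and, while it is held down, push the bolt's black knob with the other finger until the bolt is fully home in the gate. Let the catch spring back up so that it locks the bolt, and draw clear. Only push and press with the fingers: grip and lift nothing, and leave the flange and everything round the nest where it is.

Things in the scene. Friction and masses are not known exactly. Their poses are not given: they have to be found in the camera images.
- fixture: welding nest, fixed: dark base plate 130 x 270 x 10 mm, x = -80..50, y = -135..135 mm. Origin on the table below the mouth of the shut gate's socket; x away from the robot (yaw up to 0.2), y left, z up. Left: flange nest at y = 62, gate. Right: bolt in a slide, x = -24..24, y = -130..-14, 37 mm high; catch in front of it. Behind the gate a stop, x = 20..45, y = -3..31, 44 mm high
- gate (a joint): hinge of the steel gate: 0 = shut on its stop; starts 0.75 to 1.25 rad open. Upright pivot at x = 0, y = 110 mm of the fixture; the arm reaches 110 mm from it, 21 to 49 mm above the table. Shut, it lies along the fixture's y over the flange, its socket facing the bolt; open, its end is swung towards -x (the robot). About 1.5 N moves it; it stays where it is left
- gate_post_top (a point): top centre of the yellow upright post on the gate's end: 14 mm across (foot 18), from 49 to 85 mm above the table, 96 mm from the gate's pivot. Pushed on its robot side, it shuts the gate
- bolt (a joint): slide of the steel bolt along the fixture's y: 0 = drawn back (start), 0.036 m = home at its end stop, nose 24 mm deep in the shut gate's socket. It goes to +y (left), friction about 2 N. Notches every 12 mm along its top: the catch's tooth sits in one and blocks it (1.5 mm play) unless the catch is held down; let go on the way, it drops into the next notch
- bolt_knob_top (a point): top centre of the bolt's black upright knob, 16 mm across (foot 19), from 40 to 76 mm above the table; at x = 0, y = -90 mm of the fixture with the bolt drawn back, y = -54 at home. The bolt under it is 40 mm high; nothing higher stands within 35 mm to its right (-y), where a finger can stand to push it left
- catch (a joint): hinge of the spring catch, a rocker: 0 = up, tooth in the bolt's notch; 0.34 rad = pad down at its stop; the tooth is clear of the bolt from 0.15 rad. A spring brings it back: 3 N on the pad to start it, 8 N at the stop. Its rod lies along y at x = -30 mm of the fixture, 45 mm above the table; its tooth arm crosses the bolt at y = -36 mm, 51 mm above the table
- catch_pad (a point): centre of the flat top of the catch's orange press pad, 34 (x) by 72 mm (y), at x = -63, y = -90 mm of the fixture, 58 mm above the table, 63 mm from the knob's middle and side by side with it. Its middle goes down 5 mm to free the bolt, 11 mm to the stop. Pressed from above; a fingertip can slide along it while the other finger, pointing down, pushes the knob
- flange_0: grey turned flange ring, 60 mm across and 14 mm high, loose on the base plate between four short dowels, under the gate's path; origin under its middle. It stays there
- locating_pin_0: grey locating pin, 21 mm across, 42 mm tall, standing loose on the base plate behind the bolt slide; origin under its foot. Bystander
- parts_dish: steel dish of weld nuts, 95 mm across, 28 mm high, left of the nest. Bystander
- spanner_13: combination spanner, 192 mm long, left of the nest. Bystander
- go_gauge: flat snap gauge plate, 36 x 110 x 8 mm, left of the nest. Bystander
- tip_case: shut black and orange case, 95 x 132 x 35 mm, right of the nest. Bystander
- v_block: ground steel V-block, 45 x 48 x 36 mm, right of the nest. Bystander
- mig_pliers: pliers with orange grips, 198 mm long, behind the vice. Bystander
- paint_marker_0: red paint marker, 141 mm long, behind the vice. Bystander

How it is judged:
By the outcome, as a careful person would: the job done as asked, in the order asked, and still so for the second after the job is handed in, with the robot touching nothing.
It also fails if it takes over 56 s, if anything falls off the work surface, if the arm or the gripper's body presses on something with over 40 N, if the wrist force passes 120 N, or if a joint passes its speed limit or range.

## Working session

There is one attempt and no reset: what is moved stays moved. The work goes in short steps, Python scripts to look and compute and a shell command to move; the robot and the scene stay as the last step left them, time stands still between calls to the robot, and variables do not carry over. Pictures are saved under pics/ and viewed, at most 10 in all, crops included, and the job is handed in when it is done.

```bash
mkdir -p pics
cat > h.py <<'E'
import numpy as np, cv2
from scipy.spatial.transform import Rotation as Rn
from workcell import sensors, imaging, order, spotter
def ray(cam,px,obs=None):
    c=imaging.calibration(cam); d=np.linalg.inv(c["mtx"])@np.array([px[0],px[1],1.0])
    if cam=="wrist":
        T=np.array(c["tool_from_camera"]);R=Rn.from_quat(obs["ee_rot"]).as_matrix()
        return R@T[:3,3]+obs["position"], R@T[:3,:3]@d
    R=np.array(c["R"]);t=np.array(c["t"]); return -R.T@t, R.T@d
def atz(cam,px,z,obs=None):
    o,d=ray(cam,px,obs); return o+d*(z-o[2])/d[2]
def proj(cam,X):
    c=imaging.calibration(cam); p=np.array(c["mtx"])@(np.array(c["R"])@np.array(X)+np.array(c["t"])); return p[:2]/p[2]
E
python3 - <<'E'
from h import *
o=sensors.get_obs(); print(o["clock"],np.round(o["position"],3),np.round(o["ee_rot"],3),np.round(Rn.from_quat(o["ee_rot"]).as_matrix(),2),o["ft_force"])
for cam in("top","scene"):
    cv2.imwrite(f"pics/{cam}0.png",imaging.camera(cam))
    print(cam,"pos",np.round(ray(cam,[320,200])[0],2))
    for n,z in(("gate_post_top",.085),("bolt_knob_top",.076),("catch_pad",.058),("flange_0",.014),("locating_pin_0",.042)):
        for r in spotter.look_for(n,cam)[:2]: print(n,np.round(r["pixel"],1),round(r["conf"],2),np.round(atz(cam,r["pixel"],z),3))
E
```

```text
0.0 [0.212 0.588 0.248] [ 0.172  0.985 -0.001 -0.   ] [[-0.94  0.34 -0.  ]
 [ 0.34  0.94 -0.  ]
 [-0.   -0.   -1.  ]] [ 0.42951032 -0.16343514 -0.2209063 ]
top pos [0.44 0.07 1.25]
catch_pad [383.2 206.6] 0.73 [ 0.524 -0.124  0.058]
catch_pad [448.1 208.3] 0.4 [ 0.516 -0.324  0.058]
flange_0 [334.1 186.8] 0.72 [0.594 0.025 0.014]
locating_pin_0 [259.5 190. ] 0.72 [0.584 0.262 0.042]
scene pos [ 0.44 -0.93  0.75]
gate_post_top [315.8 223.4] 0.64 [ 0.523 -0.036  0.085]
bolt_knob_top [339.5 257.3] 0.63 [ 0.565 -0.16   0.076]
bolt_knob_top [379.5 329.9] 0.27 [ 0.609 -0.375  0.076]
catch_pad [316.9 256.5] 0.69 [ 0.516 -0.13   0.058]
catch_pad [323.9 252.8] 0.54 [ 0.534 -0.119  0.058]
flange_0 [331.7 227.6] 0.5 [0.573 0.035 0.014]
locating_pin_0 [351.3 257. ] 0.57 [ 0.599 -0.124  0.042]
locating_pin_0 [317.4 254.9] 0.19 [ 0.519 -0.106  0.042]
```

Run:
```python
import cv2
a=cv2.imread("pics/top0.png")[120:300,240:480]; cv2.imwrite("pics/t0c.png",cv2.resize(a,None,fx=3.3,fy=3.3,interpolation=cv2.INTER_CUBIC))
a=cv2.imread("pics/scene0.png")[170:310,240:430]; cv2.imwrite("pics/s0c.png",cv2.resize(a,None,fx=4,fy=4,interpolation=cv2.INTER_CUBIC))
```

```text
(no output)
```

View pics/t0c.png

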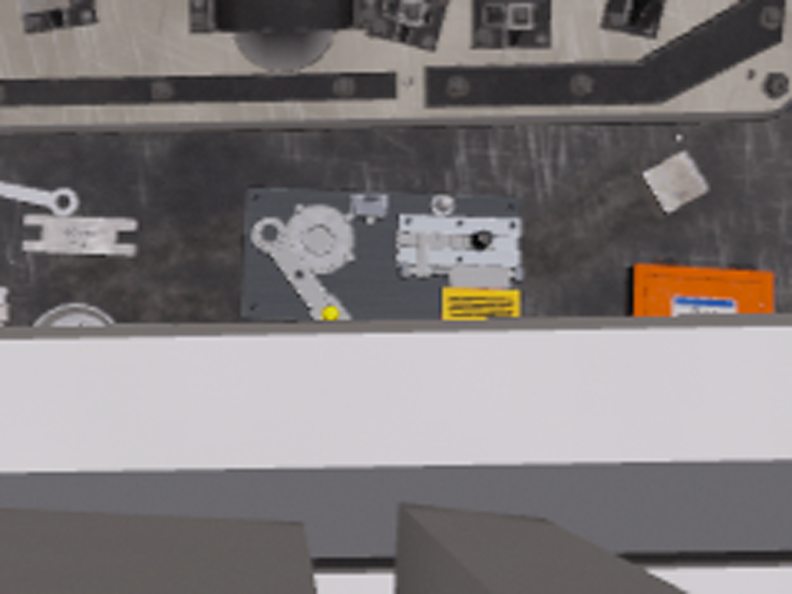

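View pics/s0c.png

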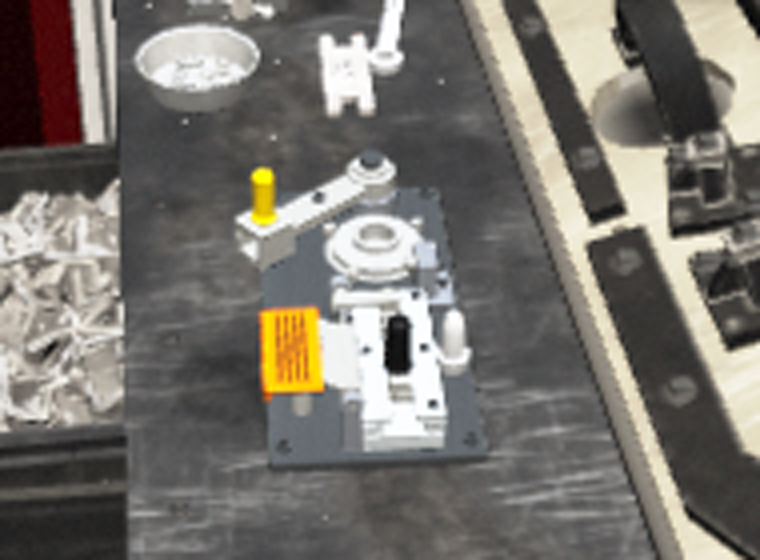

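The top crop shows the nest, with the knob at about px (386,193), the post (340,215) and the pivot (321,191). A beam hides the pad's front part. The scene crop shows the post top at (306,213), the knob top (340,250), the pad (313,257) and the plate corners. I'll fit the fixture pose to these points.

Run:
```python
from h import *
from scipy.optimize import least_squares
def P(f,l):
    c,s=np.cos(f[2]),np.sin(f[2]); return np.array([f[0]+c*l[0]-s*l[1],f[1]+s*l[0]+c*l[1],l[2]])
def post(g): return [-.096*np.sin(g),.110-.096*np.cos(g),.085]
M=[("top",(386,192),lambda g:[0,-.09,.076]),("top",(340.3,215),post),("top",(315.2,176.7),lambda g:[.05,.135,.01]),("top",(397.6,180),lambda g:[.05,-.135,.01]),
("scene",(339.75,250.5),lambda g:[0,-.09,.076]),("scene",(305.75,213),post),("scene",(313,257.2),lambda g:[-.063,-.09,.058]),("scene",(307.5,286.2),lambda g:[-.08,-.135,.01]),("scene",(362,284.5),lambda g:[.05,-.135,.01]),("scene",(348.7,216.7),lambda g:[.05,.135,.01])]
f=lambda v:np.concatenate([proj(c,P(v,l(v[3])))-p for c,p,l in M])
r=least_squares(f,[.58,-.06,0,1],loss="soft_l1"); print(np.round(r.x,4),np.round(f(r.x).reshape(-1,2),1).tolist())
print("post",P(r.x,post(r.x[3])),"shut",P(r.x,post(0)),"knob",P(r.x,[0,-.09,.076]),"pad",P(r.x,[-.063,-.09,.058]),"piv",P(r.x,[0,.11,.05]))
np.save("fx.npy",r.x)
a=[cv2.resize(cv2.imread(f"pics/{c}0.png"),(480,300)) for c in("scene","top")]; cv2.imwrite("pics/both.png",np.vstack(a))
```

```text
[ 0.5731 -0.0452 -0.0509  0.9149] [[1.3, -0.3], [0.2, -0.2], [-0.3, -0.4], [0.5, -0.9], [-0.2, -0.4], [-0.8, 0.4], [-0.3, 0.0], [-0.9, -0.1], [0.3, -1.1], [0.3, -0.4]]
post [0.49974218 0.01006582 0.085     ] shut [ 0.57381689 -0.03121002  0.085     ] knob [ 0.56852319 -0.13507521  0.076     ] pad [ 0.50560486 -0.13186845  0.058     ] piv [0.57870338 0.06466553 0.05      ]
```

View pics/both.png

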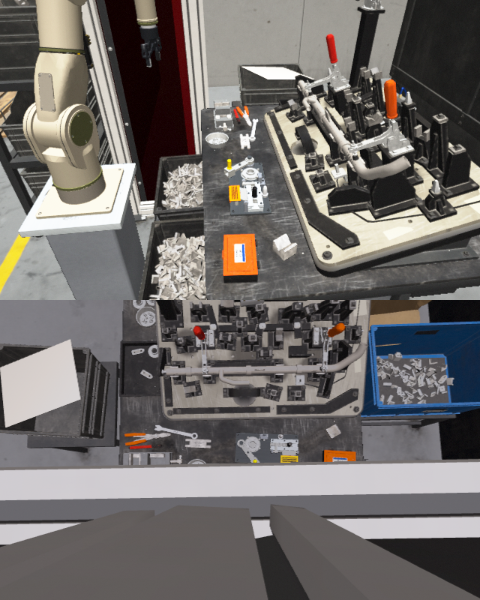

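The full pictures show the arm clear of the nest at the left, with free air over the bench between. The fit residuals are about 1 px, so I can move. I'll work out the shift to a viewpoint over the nest, with tool y along fixture x.

```bash
cat >> h.py <<'E'
def fx(l):
    f=np.load("fx.npy"); c,s=np.cos(f[2]),np.sin(f[2]); return np.array([f[0]+c*l[0]-s*l[1],f[1]+s*l[0]+c*l[1],l[2]])
def rdes():
    a=np.load("fx.npy")[2]; y=np.array([np.cos(a),np.sin(a),0]); z=np.array([0,0,-1.]); return np.c_[np.cross(y,z),y,z]
def shift(*pts):
    o=sensors.get_obs(); R=Rn.from_quat(o["ee_rot"]).as_matrix()
    print("turn",np.round(Rn.from_matrix(R.T@rdes()).as_rotvec(),3))
    for p in pts: print("shift",np.round(R.T@(np.array(p)-o["position"]),4))
def state():
    o=sensors.get_obs(); f=np.load("fx.npy"); R=Rn.from_quat(o["ee_rot"]).as_matrix(); d=o["position"]-np.array([f[0],f[1],0]); c,s=np.cos(f[2]),np.sin(f[2])
    print("t",round(o["clock"],2),"fix mm",np.round([1e3*(c*d[0]+s*d[1]),1e3*(-s*d[0]+c*d[1]),1e3*d[2]],1),"F",np.round(o["ft_force"],1),"w",round(o["grip_width"],3))
E
python3 - <<'E'
from h import *
shift((.42,.30,.28),(.46,-.04,.30)); print(np.round(imaging.calibration("wrist")["tool_from_camera"],3))
E
```

```text
turn [ 0.    -0.     1.276]
shift [-0.2935 -0.2004 -0.0317]
shift [-0.4463 -0.5068 -0.0517]
[[ 0.    -0.963 -0.27   0.068]
 [ 1.     0.     0.001 -0.001]
 [-0.001 -0.27   0.963 -0.127]
 [ 0.     0.     0.     1.   ]]
```

```bash
python3 -m inch '[[[-0.2935,-0.2,-0.03,0,0,0.6,1],[-0.2935,-0.2,-0.03,0,0,0.6,1],[-0.2935,-0.2,-0.03,0,0,0.6,1],[-0.2935,-0.2,-0.03,0,0,0.6,1],[-0.2935,-0.2,-0.03,0,0,0.6,1],[-0.2935,-0.2,-0.03,0,0,0.6,1],[-0.2935,-0.2,-0.03,0,0,0.6,1],[-0.2935,-0.2,-0.03,0,0,0.6,1]]]'; python3 -c "
from h import *
shift((.46,-.04,.30))"
```

```text
clock: 1.4
position: [0.4243, 0.2946, 0.2794]
ee_rot: [0.46, 0.888, 0.0, 0.001]
ft_force: [0.3, 0.2, 0.6]
grip_width: -0.001
grasp_force: 0.0
turn [0.002 0.001 0.667]
shift [-0.2938 -0.164  -0.0204]
```

```bash
python3 -m inch '[[[-0.294,-0.164,-0.02,0,0,0.67,1],[-0.294,-0.164,-0.02,0,0,0.67,1],[-0.294,-0.164,-0.02,0,0,0.67,1],[-0.294,-0.164,-0.02,0,0,0.67,1],[-0.294,-0.164,-0.02,0,0,0.67,1],[-0.294,-0.164,-0.02,0,0,0.67,1],[-0.294,-0.164,-0.02,0,0,0.67,1],[-0.294,-0.164,-0.02,0,0,0.67,1],[-0.294,-0.164,-0.02,0,0,0.67,1],[-0.294,-0.164,-0.02,0,0,0.67,1]]]'
python3 - <<'E'
from h import *
state(); o=sensors.get_obs(); im=imaging.camera("wrist")
for n,z in(("gate_post_top",.085),("bolt_knob_top",.076),("catch_pad",.058),("flange_0",.014)):
    for r in spotter.look_for(n,"wrist")[:2]: print(n,np.round(r["pixel"],1),round(r["conf"],2),np.round(atz("wrist",r["pixel"],z,o),4))
g=np.load("fx.npy")[3]
print(fx([-.096*np.sin(g),.110-.096*np.cos(g),.085]),fx([0,-.09,.076]),fx([-.063,-.09,.058]))
cv2.imwrite("pics/w1.png",im)
E
```

```text
clock: 2.4
position: [0.4591, -0.0327, 0.2982]
ee_rot: [0.722, 0.692, 0.0, -0.0]
ft_force: [0.7, 0.6, 0.2]
grip_width: 0.001
grasp_force: 0.0
t 2.4 fix mm [-114.4    6.7  298.2] F [0.7 0.6 0.2] w 0.001
gate_post_top [378.1 114.1] 0.97 [0.5271 0.0355 0.085 ]
bolt_knob_top [378.8 117.2] 0.72 [0.5296 0.0322 0.076 ]
bolt_knob_top [405.  230.5] 0.58 [ 0.563  -0.1025  0.076 ]
catch_pad [369.7 238.6] 0.78 [ 0.5229 -0.1188  0.058 ]
flange_0 [417.2 127.3] 0.91 [0.592  0.0169 0.014 ]
flange_0 [386.7 166.5] 0.52 [ 0.553  -0.0331  0.014 ]
[0.49974218 0.01006582 0.085     ] [ 0.56852319 -0.13507521  0.076     ] [ 0.50560486 -0.13186845  0.058     ]
```

View pics/w1.png

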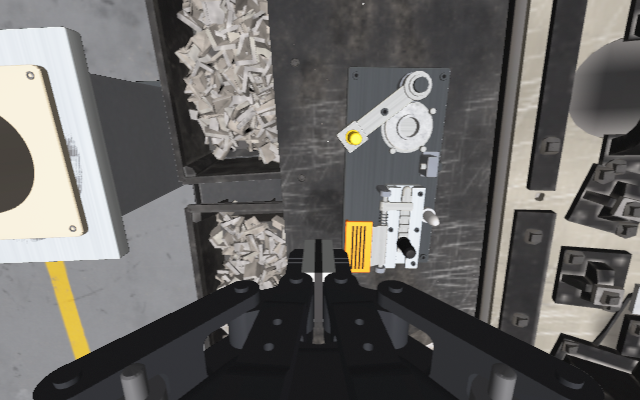

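The wrist view shows the whole nest: post top at about (355,138), pad centre (359,247), knob top (411,252), plate back-left corner (449,68) and front-left (349,67). I'll refit with these points, since the networks were off here.

Run:
```python
from h import *
from scipy.optimize import least_squares
o=sensors.get_obs(); im=cv2.imread("pics/w1.png")
hsv=cv2.cvtColor(im,cv2.COLOR_BGR2HSV)
def cen(m):
    n,_,st,c=cv2.connectedComponentsWithStats(m.astype(np.uint8)); i=1+np.argmax(st[1:,4]); return c[i],st[i]
r=np.s_[100:290,330:440]
h=hsv[r]
print("yellow",cen((abs(h[...,0].astype(int)-28)<5)&(h[...,1]>150)&(h[...,2]>100)),"orange",cen((abs(h[...,0].astype(int)-18)<5)&(h[...,1]>120)&(h[...,2]>100)),"black",cen((h[100:,50:,2]<30)))
print(im[138,355],im[225,350],hsv[138,355],hsv[225,350])
def proj2(cam,X):
    if cam!="wrist": return proj(cam,X)
    c=imaging.calibration("wrist");T=np.array(c["tool_from_camera"]);R=Rn.from_quat(o["ee_rot"]).as_matrix()
    p=c["mtx"]@(T[:3,:3].T@(R.T@(X-o["position"])-T[:3,3])); return p[:2]/p[2]
def P(f,l):
    c,s=np.cos(f[2]),np.sin(f[2]); return np.array([f[0]+c*l[0]-s*l[1],f[1]+s*l[0]+c*l[1],l[2]])
post=lambda g:[-.096*np.sin(g),.110-.096*np.cos(g),.085]
k=lambda *l:(lambda g:list(l))
M=[("top",(386,192),k(0,-.09,.076)),("top",(340.3,215),post),("top",(315.2,176.7),k(.05,.135,.01)),("top",(397.6,180),k(.05,-.135,.01)),
("scene",(339.75,250.5),k(0,-.09,.076)),("scene",(305.75,213),post),("scene",(313,257.2),k(-.063,-.09,.058)),("scene",(307.5,286.2),k(-.08,-.135,.01)),("scene",(362,284.5),k(.05,-.135,.01)),("scene",(348.7,216.7),k(.05,.135,.01)),
("wrist",(355,138),post),("wrist",(359,247),k(-.063,-.09,.058)),("wrist",(411,252),k(0,-.09,.076)),("wrist",(449,68),k(.05,.135,.01)),("wrist",(349,67),k(-.08,.135,.01))]
f=lambda v:np.concatenate([proj2(c,P(v,l(v[3])))-p for c,p,l in M])
for MM in(M[10:],M):
    M=MM; r=least_squares(f,[.58,-.06,0,1],loss="soft_l1"); print(np.round(r.x,4),np.round(f(r.x).reshape(-1,2),1).tolist())
np.save("fx.npy",r.x)
```

```text
yellow (array([ 29.23824451, 136.52351097]), array([ 17, 123,  25,  35, 319], dtype=int32)) orange (array([ 26.34628378, 146.46283784]), array([ 15, 122,  22,  50, 592], dtype=int32)) black (array([14.64516129, 85.26267281]), array([  0,  81,  37,   9, 217], dtype=int32))
[116 253 253] [ 81 223 253] [ 30 138 253] [ 25 173 253]
[ 0.576  -0.0446 -0.0484  0.9195] [[0.1, -0.1], [-0.3, 0.5], [0.1, 1.7], [1.8, -0.8], [-1.4, -0.4]]
[ 0.5749 -0.0447 -0.0522  0.9147] [[1.1, -0.8], [-0.0, -0.8], [-0.5, -1.0], [0.3, -1.4], [0.5, -0.6], [-0.1, 0.2], [0.4, -0.2], [-0.2, -0.4], [0.9, -1.3], [0.9, -0.6], [-0.5, 0.1], [-1.4, 0.4], [-1.1, 1.8], [1.3, -0.5], [-1.8, -0.5]]
```

Run:
```python
from h import *
state(); shift(fx([-.118,.051,.20]),fx([-.118,.051,.084]))
```

```text
t 2.65 fix mm [-116.1    5.3  298.2] F [ 0.6 -0.  -0.5] w -0.003
turn [-0.     0.     0.009]
shift [ 0.0457 -0.0015  0.0982]
shift [ 0.0457 -0.0014  0.2142]
```

```bash
python3 -m inch '[[[0.046,-0.001,0.1,0,0,0.009,1],[0.046,-0.001,0.1,0,0,0.009,1],[0.046,-0.001,0.14,0,0,0.009,1],[0.046,-0.001,0.18,0,0,0.009,1],[0.046,-0.001,0.2,0,0,0.009,1],[0.046,-0.001,0.214,0,0,0.009,1],[0.046,-0.001,0.214,0,0,0.009,1],[0.046,-0.001,0.214,0,0,0.009,1]]]'
python3 - <<'E'
from h import *
state()
E
```

```text
clock: 3.45
position: [0.4604, 0.0122, 0.0846]
ee_rot: [0.726, 0.688, -0.0, 0.0]
ft_force: [0.0, 0.3, 0.3]
grip_width: 0.0
grasp_force: 0.0
t 3.45 fix mm [-117.3   50.8   84.6] F [0.  0.3 0.3] w 0.0
```

```bash
python3 -m inch '[[[0,0.01,0,0,0,0,1],[0,0.02,0,0,0,0,1],[-0.005,0.025,0,0,0,0,1],[-0.010,0.030,0,0,0,0,1],[-0.014,0.034,0,0,0,0,1],[-0.018,0.040,0,0,0,0,1],[-0.0226,0.0456,0,0,0,0,1],[-0.026,0.052,0,0,0,0,1],[-0.029,0.058,0,0,0,0,1]]]'
python3 - <<'E'
from h import *
state()
E
```

```text
clock: 4.35
position: [0.5169, -0.0209, 0.0841]
ee_rot: [0.726, 0.688, -0.0, -0.0]
ft_force: [-3.3, -2.4, 0.6]
grip_width: -0.003
grasp_force: 1.4
t 4.35 fix mm [-59.2  20.7  84.1] F [-3.3 -2.4  0.6] w -0.003
```

```bash
python3 -m inch '[[[-0.002,0.006,0,0,0,0,1],[-0.004,0.012,0,0,0,0,1],[-0.005,0.018,0,0,0,0,1],[-0.006,0.024,0,0,0,0,1],[-0.0065,0.029,0,0,0,0,1],[-0.0067,0.032,0,0,0,0,1],[-0.0067,0.034,0,0,0,0,1]]]'
python3 - <<'E'
from h import *
state()
E
```

```text
clock: 5.05
position: [0.5506, -0.0285, 0.0843]
ee_rot: [0.726, 0.688, 0.0, 0.0]
ft_force: [-1.9, -0.8, 0.3]
grip_width: 0.006
grasp_force: 0.7
t 5.05 fix mm [-25.1  14.8  84.3] F [-1.9 -0.8  0.3] w 0.006
```

```bash
python3 -m inch '[[[0,0.001,0,0,0,0,1],[0,0.002,0,0,0,0,1],[0,0.003,0,0,0,0,1]]]'; python3 -m inch '[[[0,0.001,0,0,0,0,1],[0,0.0015,0,0,0,0,1]]]'
python3 - <<'E'
from h import *
state()
E
```

```text
clock: 5.35
position: [0.5532, -0.0287, 0.0843]
ee_rot: [0.726, 0.688, 0.0, -0.0]
ft_force: [-1.1, -1.0, -1.3]
grip_width: -0.001
grasp_force: 0.7
clock: 5.55
position: [0.5548, -0.0288, 0.0843]
ee_rot: [0.726, 0.688, 0.0, -0.0]
ft_force: [-1.3, -0.8, 0.3]
grip_width: 0.002
grasp_force: 0.7
t 5.55 fix mm [-20.9  14.8  84.3] F [-1.3 -0.8  0.3] w 0.002
```

Not against the stop yet, so I'll keep going in small steps until the force rises.

```bash
for i in 1 ; do python3 -m inch '[[[0,0.0007,0,0,0,0,1],[0,0.0014,0,0,0,0,1]]]'|grep -E "pos|force"; python3 -m inch '[[[0,0.0007,0,0,0,0,1],[0,0.0014,0,0,0,0,1]]]'|grep -E "pos|force"; done
```

```text
position: [0.5555, -0.0289, 0.0841]
ft_force: [-8.1, -0.8, 3.7]
grasp_force: 3.5
position: [0.5558, -0.029, 0.084]
ft_force: [-13.4, -0.1, 8.6]
grasp_force: 6.7
```

```bash
python3 -m inch '[[[0,-0.02,0,0,0,0,1],[0,-0.04,0,0,0,0,1],[-0.03,-0.04,-0.04,0,0,0,-0.235],[-0.06,-0.03,-0.08,0,0,0,-0.235],[-0.1,-0.02,-0.12,0,0,0,-0.235],[-0.12,-0.013,-0.12,0,0,0,-0.235],[-0.13,-0.013,-0.12,0,0,0,-0.235],[-0.133,-0.013,-0.12,0,0,0,-0.235],[-0.133,-0.013,-0.12,0,0,0,-0.235]]]'
python3 - <<'E'
from h import *
state(); cv2.imwrite("pics/w2.png",imaging.camera("wrist"))
E
```

```text
clock: 6.85
position: [0.537, -0.1603, 0.2034]
ee_rot: [0.726, 0.688, -0.0, -0.001]
ft_force: [1.1, 0.2, -0.6]
grip_width: 0.618
grasp_force: 0.0
t 6.85 fix mm [ -31.8 -117.5  203.4] F [ 1.1  0.2 -0.6] w 0.618
```

View pics/w2.png

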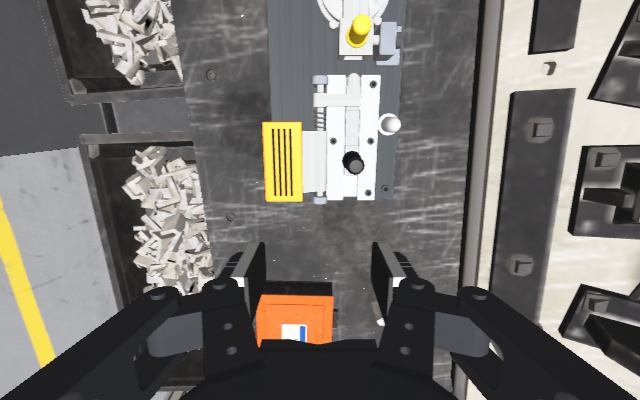

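The gate lies shut against its stop. Pad corners show at (263,122) to (303,202), the knob top near (354,165), and the fingertips near (264,243) and (373,243). Next I'll compute pad, knob and tip positions.

Run:
```python
from h import *
o=sensors.get_obs(); f=np.load("fx.npy"); 
def loc(p): c,s=np.cos(f[2]),np.sin(f[2]); d=p-np.array([f[0],f[1],0]); return np.round(1e3*np.array([c*d[0]+s*d[1],-s*d[0]+c*d[1],p[2]]),1)
for n,p,z in(("knob",(354,165),.076),("pad",(283,162),.058),("pc",(263,122),.058),("pc",(301,122),.058),("pc",(303,202),.058),("pc",(265,202),.058),("rodlow",(320,198),.045)): print(n,loc(atz("wrist",p,z,o)))
c=imaging.calibration("wrist");T=np.array(c["tool_from_camera"])
for z in(0.0,.005,.01,.017):
  for q in((.011,-.0265),(-.011,-.0265),(.011,-.041),(-.011,-.041)):
    p=c["mtx"]@(T[:3,:3].T@(np.array([*q,z])-T[:3,3])); print(z,q,np.round(p[:2]/p[2]))
im=cv2.imread("pics/w2.png"); cv2.imwrite("pics/w2c.png",cv2.resize(im[100:310,190:450],None,fx=3,fy=2.85,interpolation=cv2.INTER_CUBIC))
```

```text
knob [ -1.4 -87.7  76. ]
pad [-62.8 -87.6  58. ]
pc [-79.  -53.1  58. ]
pc [-46.2 -53.1  58. ]
pc [ -45.4 -124.8   58. ]
pc [ -80.7 -124.8   58. ]
rodlow [ -29.6 -124.3   45. ]
0.0 (0.011, -0.0265) [259. 248.]
0.0 (-0.011, -0.0265) [261. 291.]
0.0 (0.011, -0.041) [226. 248.]
0.0 (-0.011, -0.041) [230. 291.]
0.005 (0.011, -0.0265) [261. 243.]
0.005 (-0.011, -0.0265) [263. 285.]
0.005 (0.011, -0.041) [230. 243.]
0.005 (-0.011, -0.041) [233. 285.]
0.01 (0.011, -0.0265) [263. 239.]
0.01 (-0.011, -0.0265) [265. 280.]
0.01 (0.011, -0.041) [232. 239.]
0.01 (-0.011, -0.041) [236. 280.]
0.017 (0.011, -0.0265) [265. 234.]
0.017 (-0.011, -0.0265) [267. 273.]
0.017 (0.011, -0.041) [236. 234.]
0.017 (-0.011, -0.041) [239. 273.]
```

View pics/w2c.png

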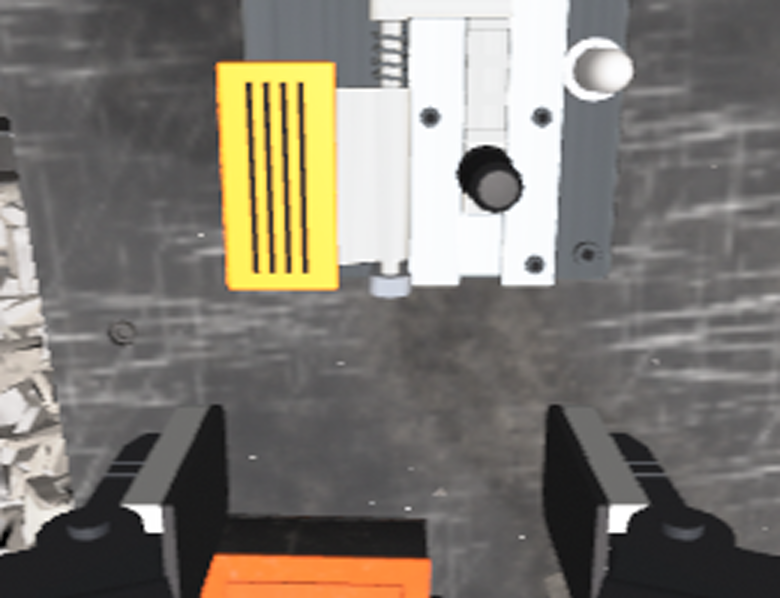

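```bash
python3 -m inch '[[[0,-0.001,0.04,0,0,0,-0.365],[0,-0.001,0.08,0,0,0,-0.365],[0,-0.001,0.11,0,0,0,-0.365],[0,-0.001,0.125,0,0,0,-0.365],[0,-0.001,0.13,0,0,0,-0.365],[0,-0.001,0.13,0,0,0,-0.365]]]'|grep -E "pos|force|wid"; python3 -m inch '[[[0,0,0.001,0,0,0,-0.365],[0,0,0.002,0,0,0,-0.365],[0,0,0.003,0,0,0,-0.365]]]'|grep -E "pos|force"; python3 -m inch '[[[0,0,0.001,0,0,0,-0.365],[0,0,0.002,0,0,0,-0.365],[0,0,0.002,0,0,0,-0.365]]]'|grep -E "pos|force"; python3 -m inch '[[[0,0,0.001,0,0,0,-0.365],[0,0,0.002,0,0,0,-0.365],[0,0,0.002,0,0,0,-0.365]]]'|grep -E "pos|force"; python3 -m inch '[[[0,0,0.001,0,0,0,-0.365],[0,0,0.001,0,0,0,-0.365]]]'|grep -E "pos|force"; python3 -c "
from h import *
state()"
```

```text
position: [0.5366, -0.1606, 0.0745]
ft_force: [0.5, 0.0, 0.3]
grip_width: 0.681
grasp_force: 0.0
position: [0.5369, -0.1611, 0.0721]
ft_force: [0.8, -0.5, 0.1]
grasp_force: 0.0
position: [0.5363, -0.1611, 0.0694]
ft_force: [-0.6, 0.9, 2.6]
grasp_force: 1.6
position: [0.5358, -0.161, 0.067]
ft_force: [-5.1, 0.3, 4.9]
grasp_force: 2.8
position: [0.5357, -0.1611, 0.066]
ft_force: [-4.7, 1.3, 4.7]
grasp_force: 3.1
t 8.6 fix mm [ -33.1 -118.3   66. ] F [-4.7  1.3  4.7] w 0.684
```

```bash
python3 -m inch '[[[0,0,0.001,0,0,0,-0.365],[0,0,0.002,0,0,0,-0.365],[0,0,0.003,0,0,0,-0.365],[0,0,0.003,0,0,0,-0.365]]]'|grep -E "pos|force"
python3 - <<'E'
from h import *
state(); im=imaging.camera("scene")[215:295,285:385]; cv2.imwrite("pics/s3.png",cv2.resize(im,None,fx=7,fy=7,interpolation=cv2.INTER_CUBIC))
E
```

```text
position: [0.5351, -0.1611, 0.0628]
ft_force: [-7.1, 1.6, 6.1]
grasp_force: 4.0
t 9.0 fix mm [ -33.6 -118.3   62.8] F [-7.1  1.6  6.1] w 0.679
```

View pics/s3.png

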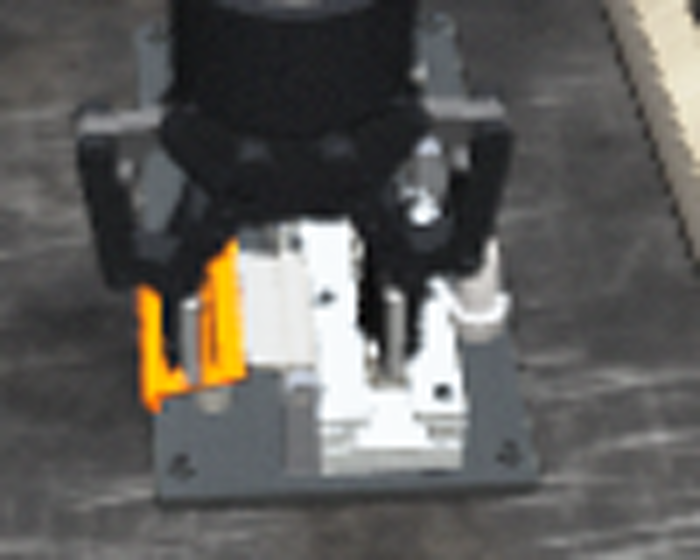

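The picture shows the left finger pressing the orange pad, which is tilted down, and the right finger standing to the right of the knob above the bolt. Now the push to the left.

```bash
python3 -m inch '[[[0.003,0,0,0,0,0,-0.365],[0.006,0,0,0,0,0,-0.365],[0.009,0,0,0,0,0,-0.365],[0.012,0,0,0,0,0,-0.365],[0.014,0,0,0,0,0,-0.365]]]'|grep -E "pos|force"; python3 -c "
from h import *
state()"
```

```text
position: [0.5376, -0.1487, 0.0639]
ft_force: [-1.7, -6.3, 5.0]
grasp_force: 3.7
t 9.55 fix mm [ -31.8 -105.9   63.9] F [-1.7 -6.3  5. ] w 0.679
```

```bash
python3 -m inch '[[[0.002,0,0.0005,0,0,0,-0.365],[0.004,0,0.0005,0,0,0,-0.365],[0.006,0,0.0005,0,0,0,-0.365]]]'|grep -E "pos|force"; python3 -m inch '[[[0.003,0,0,0,0,0,-0.365],[0.006,0,0,0,0,0,-0.365],[0.009,0,0,0,0,0,-0.365]]]'|grep -E "pos|force"; python3 -c "
from h import *
state()"
```

```text
position: [0.538, -0.1432, 0.0635]
ft_force: [-2.5, -5.8, 5.9]
grasp_force: 3.9
position: [0.5384, -0.1342, 0.0635]
ft_force: [-1.7, -6.4, 6.5]
grasp_force: 3.9
t 10.15 fix mm [-31.7 -91.3  63.5] F [-1.7 -6.4  6.5] w 0.682
```

```bash
python3 -m inch '[[[0.003,0,0,0,0,0,-0.365],[0.006,0,0,0,0,0,-0.365],[0.009,0,0,0,0,0,-0.365],[0.012,0,0,0,0,0,-0.365],[0.014,0,0,0,0,0,-0.365]]]'|grep -E "pos|force"; python3 -m inch '[[[0.0015,0,0,0,0,0,-0.365],[0.003,0,0,0,0,0,-0.365]]]'|grep -E "pos|force"; python3 -c "
from h import *
state()"
```

```text
position: [0.5392, -0.12, 0.0635]
ft_force: [-2.2, -5.8, 6.8]
grasp_force: 3.9
position: [0.5394, -0.1171, 0.0635]
ft_force: [-1.9, -6.9, 6.6]
grasp_force: 3.9
t 10.85 fix mm [-31.7 -74.2  63.5] F [-1.9 -6.9  6.6] w 0.682
```

```bash
python3 -m inch '[[[0.001,0,0,0,0,0,-0.365],[0.002,0,0,0,0,0,-0.365]]]'|grep -E "pos|force"; python3 -m inch '[[[0.001,0,0,0,0,0,-0.365],[0.002,0,0,0,0,0,-0.365]]]'|grep -E "pos|ft"; python3 -m inch '[[[0.001,0,0,0,0,0,-0.365],[0.0015,0,0,0,0,0,-0.365]]]'|grep -E "pos|ft"; python3 -c "
from h import *
state()"
```

```text
position: [0.5395, -0.1151, 0.0635]
ft_force: [-2.1, -6.2, 6.8]
grasp_force: 3.8
position: [0.5395, -0.114, 0.0635]
ft_force: [-2.5, -11.1, 5.3]
position: [0.5395, -0.1138, 0.0636]
ft_force: [-2.0, -14.5, 6.1]
t 11.45 fix mm [-31.7 -70.9  63.6] F [ -2.  -14.5   6.1] w 0.682
```

The bolt stopped at -70.9, just where home is expected, and the force rose there. I'll let the catch up by rising straight, then move right and draw clear.

```bash
python3 -m inch '[[[-0.001,0,0,0,0,0,-0.365],[-0.001,0,-0.003,0,0,0,-0.365],[-0.001,0,-0.006,0,0,0,-0.365],[-0.001,0,-0.01,0,0,0,-0.365],[-0.003,0,-0.015,0,0,0,-0.365],[-0.005,0,-0.03,0,0,0,-0.365],[-0.005,0,-0.06,0,0,0,-0.365],[-0.02,0,-0.1,0,0,0,-0.365],[-0.04,0,-0.13,0,0,0,-0.365],[-0.04,0,-0.13,0,0,0,-0.365]]]'
python3 - <<'E'
from h import *
state(); cv2.imwrite("pics/w4.png",cv2.resize(imaging.camera("wrist")[0:260,180:440],None,fx=2.3,fy=2.3,interpolation=cv2.INTER_CUBIC))
im=imaging.camera("scene")[195:295,285:385]; cv2.imwrite("pics/s4.png",cv2.resize(im,None,fx=6,fy=6,interpolation=cv2.INTER_CUBIC))
E
```

```text
clock: 12.45
position: [0.539, -0.1529, 0.1984]
ee_rot: [0.727, 0.687, 0.003, 0.003]
ft_force: [0.3, -0.1, -0.5]
grip_width: 0.679
grasp_force: 0.0
t 12.45 fix mm [ -30.2 -110.   198.4] F [ 0.3 -0.1 -0.5] w 0.679
```

View pics/w4.png

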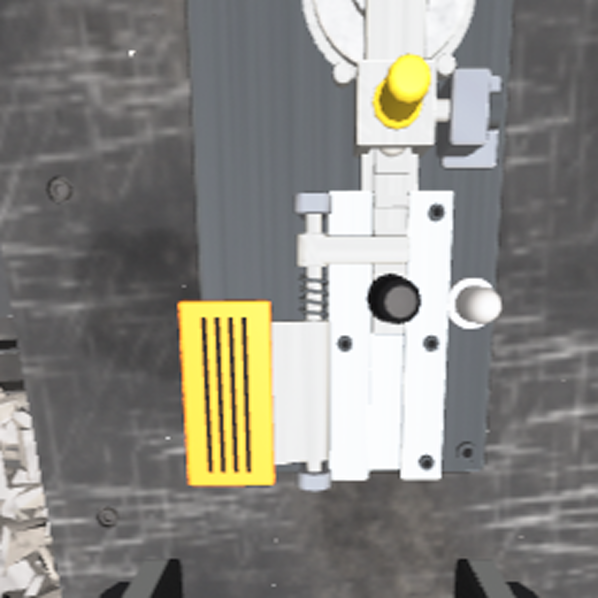

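View pics/s4.png

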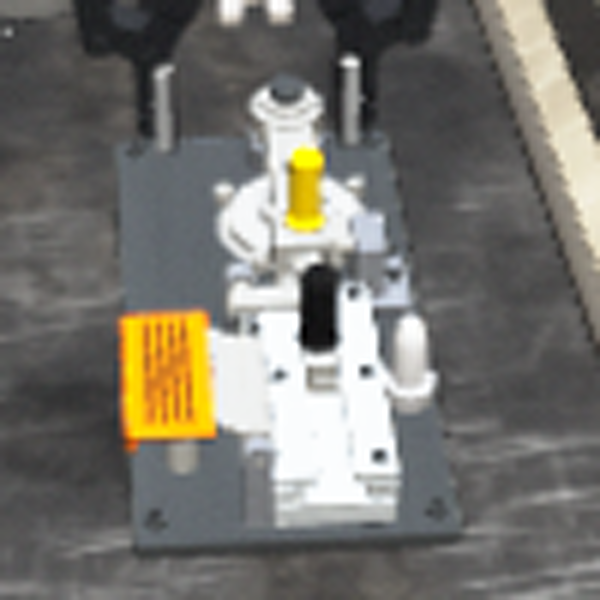

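The bolt nose is in the gate's socket, the catch pad is level again, and the knob top is at about px (354,131). I'll check its travel and hand in if it is right.

Run:
```python
from h import *
o=sensors.get_obs(); a=atz("wrist",(354.3,130.9),.076,o); f=np.load("fx.npy"); c,s=np.cos(f[2]),np.sin(f[2]); d=a[:2]-f[:2]
y=-s*d[0]+c*d[1]; print("knob x,y",c*d[0]+s*d[1],y)
if y>-.0555: print(order.hand_in())
```

```text
knob x,y -0.002534292242099824 -0.04927343719620684
the job is handed in; nothing more can be done
None
```

The job is handed in: the gate is shut on its stop, the bolt is pushed home to its end stop in the gate, the catch has sprung back up, and the arm is clear. The pictures and forces support this, but no verdict came back from the judging.

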